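Sweep the pot feet into the organiser

ROBOT

A 6-joint arm with a two-finger parallel gripper is mounted at the origin on the work surface. World frame = base frame: x ahead of the robot, y to its left, z up, the work surface at z = 0. Lengths are in m, angles in rad, forces in N, time in s.
With the tool pointing down it reaches from about 0.25 to 0.8 m from the base axis. Payload 3.9 kg.
Tool frame: the origin (TCP) lies between the finger pads; the fingertips stand 14 mm ahead of it and the grasp point (between the pads) lies 5 mm behind it; z points along the fingers, y is the direction in which the jaws open and shut (so a half turn about z gives the same grasp; the last joint's range is limited). The gripper opens to 85 mm and grips with 20 to 120 N. Pads are 22 mm wide; open, the fingers measure 114 mm over their backs; the gripper's body (76 mm by 85 mm) begins 54 mm behind the grasp point. The pads swing forward as they close: fully open they stand 13 mm farther back than shut.
Start: joints at [1.218, 0.26, -0.138, 1.173, 0, 1.571], TCP at [0.181, 0.493, 0.245] pointing down, gripper open.
Joint ranges: [-2.78, 2.78], [-0.83, 1.72], [-1.28, 1.37], [-1.9, 2.12], [-1.57, 1.48], [-3.14, 3.14]. Speed limits (rad/s): [2.57, 2.57, 3.14, 3.14, 3.14, 3.14].

INTERFACE

Orientations are given as a rotation vector (axis times angle).
In Python, from rig import manip, set_gripper, planner, capture, camera_info, workorder, spotter, telemetry gives the robot as it stands. The module is installed in compiled form; this text tells all that it offers. Calls block until the motion is done:
- manip.move_pose(position, orientation): joint-space move of the TCP to a pose.
- manip.movel(position, orientation=None, max_speed=0.15): straight line of the TCP; orientation=None keeps the orientation; max_speed is the mean speed in m/s.
- manip.movej(angles): joint-space move.
- set_gripper(opening, squeeze=None): opening from 0.0 (shut) to 1.0 (fully open); squeeze is the grip in N (None keeps the last); returns when the fingers have stopped.
- manip.pause(seconds).
- planner.solve_ik(position, orientation): joint angles nearest the present ones, or None.
- capture(name): name is "scene" or "top" or "wrist"; returns (picture, depth): 400x640x3 uint8, red, green, blue; 400x640 float32, m along the optical axis (not along the pixel's ray), 0 where there is no reading.
- camera_info(name): a dict with "mtx" (3x3 intrinsics, pixels), "origin" and "rotation" of the camera in the world. Camera axes: x right, y down, z forward; pixel columns grow to the right and rows downward; lengths in m; the calibration is good to about 2 mm. A picture is of the moment at which its call begins: read the wrist's pose just before it. camera_info takes no time and is no camera call; for the wrist camera it gives the pose at the moment of the call.
A pose or a line that the arm cannot do raises manip.PlanningError and nothing moves.
- workorder.sign_off(): hands the job in, once; it reports no verdict.
Trained networks look in the newest picture that a camera, given by its name, has taken for a name from the list of things; names that differ only in an ending like _2 or _b are one class to them, and where a whole thing is asked for, a point or a joint stands for the part that bears it (a point fixed in the world has none). Each returns a list of dicts, best first, with "score" (0 to 1); they miss things now and then, are a little off and sometimes report something else, mostly with a low value. They report only what shows in the picture. A call takes as long as a camera call. They do not tell look-alikes from the thing itself.
- spotter.spot_in(camera, target): "position" ([column, row] in pixels, amid what is visible of it).
- spotter.masks_of(camera, target): "pixels" (400x640 bool, what is visible of it) and "position" ([column, row] in pixels, amid what is visible of it).
Readings, each from a call of its own:
- telemetry.current_time(): time.
- telemetry.current_qpos(): joint angles.
- telemetry.current_qd(): joint speeds.
- telemetry.current_joint_efforts(): joint torques, N m.
- telemetry.current_eef_pos(): TCP position.
- telemetry.current_tool_rot(): TCP orientation.
- telemetry.current_ft_force(): force on the tool from outside, world axes, zero at the start.
- telemetry.current_moment(): the same for the moment, N m.
- telemetry.current_grip_width(): opening from 0.0 (shut) to 1.0 (fully open).
Only numpy, scipy, OpenCV 4.12 (cv2) and the standard library are available. Lean on these libraries where they do the work, as an engineer would, in place of code of your own. Each camera call takes 0.05 s, during which the arm holds its last target.

TASK

With closed fingers, sweep the three loose round terracotta pot feet across the shelf into the open front bay of the grey organiser, so that each stands flat and wholly inside the bay. Only push them along the shelf: do not pick up, lift or tip any of them. Leave everything else on the shelf where it is, and finish with the hand clear.

Things in the scene. Friction and masses are not known exactly. Their poses are not given: they have to be found in the camera images.
- organiser: grey plastic organiser, fixed. Its lowest tier is a bay, open at front and top, its floor level with the shelf (no lip). Origin: middle of the bay's mouth, at shelf level; x runs into the bay, y across it, z up. Inside: 130 mm deep (x), 160 mm wide (y -80 to 80); side walls 4 mm thick, 30 mm high. Behind (x 130 to 250 mm) stacked trays rise to 91 mm. The mouth faces roughly world -y.
- foot_near: one of the three loose terracotta pot feet, a round puck standing flat: diameter 36 mm, 17 mm high (upright side up to 13 mm, then bevelled to 30 mm across), a dark dot on top, about 35 g, slides on the shelf when pushed. Origin: centre of its underside, z up. It starts as the one nearest to the robot.
- foot_mid: one of the three loose terracotta pot feet, a round puck standing flat: diameter 36 mm, 17 mm high (upright side up to 13 mm, then bevelled to 30 mm across), a dark dot on top, about 35 g, slides on the shelf when pushed. Origin: centre of its underside, z up. It starts between the other two across the shelf and nearest to the mouth.
- foot_far: one of the three loose terracotta pot feet, a round puck standing flat: diameter 36 mm, 17 mm high (upright side up to 13 mm, then bevelled to 30 mm across), a dark dot on top, about 35 g, slides on the shelf when pushed. Origin: centre of its underside, z up. It starts as the one farthest from the robot.
- timer: loose white timer cube, 50 mm, with a flat round button (24 mm across, 3 mm high) on top. A bystander between the near and far feet. Origin: centre of its underside.
- stopper: loose tapered cork stopper, 28 mm across at the top, 30 mm high. A bystander on the robot's side. Origin: centre of its underside.
- tweezers: loose stainless tweezers lying flat, 131 mm long (x from -68 to +63 mm), 13 mm wide, 8 mm high. A bystander to the right of the timer cube. Origin: near mid-length, on the shelf; x towards the tips.
- dish: loose terracotta dish, 120 mm across, 28 mm high. A bystander on the right. Origin: centre of its underside.
- cloche: loose glass cloche on a round wooden foot, 140 mm across, 183 mm high. A bystander at the right. Origin: centre of its underside.
- bark: loose curved piece of cork bark, arched, about 170 mm long (along its x), 100 mm wide and 46 mm high. A bystander at the back. Origin: under its middle, at shelf level.
- jar: loose glass jar with a metal cap, 60 mm across, 85 mm high. A bystander at the back left. Origin: centre of its underside.
Things that resemble listed ones, but are neither listed nor needed, are in the scene too. What is shaped like the foot_mid but yellow is not meant.

How it is judged:
At the end, for the whole second after the job is handed in: All three pot feet stand flat on the shelf and at rest inside the bay: each centre at least 16 mm inside the mouth and between the bay's walls (a foot just wholly inside has its centre at 18 mm) (x of foot_near in the frame of organiser between 0.016 and 0.13 m and y of foot_near in the frame of organiser between -0.08 and 0.08 m and height (world z) of each of foot_near, foot_mid, foot_far below 0.006 m and angle between each of foot_near, foot_mid, foot_far's own z axis and vertical below 0.15 rad and linear speed of each of foot_near, foot_mid, foot_far below 0.01 m/s and x of foot_mid in the frame of organiser between 0.016 and 0.13 m and y of foot_mid in the frame of organiser between -0.08 and 0.08 m and x of foot_far in the frame of organiser between 0.016 and 0.13 m and y of foot_far in the frame of organiser between -0.08 and 0.08 m); the robot touches nothing.
It fails at once if a pot foot is lifted off the shelf (more than 10 mm) or tipped over (height (world z) of any of foot_near, foot_mid, foot_far above 0.01 m or angle between any of foot_near, foot_mid, foot_far's own z axis and vertical above 0.7 rad).
It fails at once if the timer cube is moved more than 20 mm or tipped (distance of timer from where it was at the start of the episode above 0.02 m or angle between timer's own z axis and vertical above 0.5 rad).
It fails at once if the cork stopper or the tweezers is moved more than 20 mm or tipped (distance of any of stopper, tweezers from where it was at the start of the episode above 0.02 m or angle between any of stopper, tweezers's own z axis and vertical above 0.5 rad).
It fails at once if the terracotta dish or the jar is moved more than 20 mm or tipped (distance of any of dish, jar from where it was at the start of the episode above 0.02 m or angle between any of dish, jar's own z axis and vertical above 0.5 rad).
It fails at once if the glass cloche or the cork bark is moved more than 20 mm or tipped (distance of any of cloche, bark from where it was at the start of the episode above 0.02 m or angle between any of cloche, bark's own z axis and vertical above 0.5 rad).
It also fails if it takes over 66 s, if anything falls off the work surface, if the arm or the gripper's body presses on something with over 40 N, if the wrist force passes 120 N, or if a joint passes its speed limit or range.

## Working session

There is one attempt and no reset: what is moved stays moved. The work goes in short steps, each a Python script; the robot and the scene stay as the last script left them, time stands still between calls to the robot, and variables do not carry over. Pictures are saved under pics/ and viewed, and the job is handed in when it is done.

```bash
mkdir -p pics; cat > h.py <<'E'
import numpy as np, cv2
from rig import manip,set_gripper,planner,capture,camera_info,workorder,spotter,telemetry
def save(n,f,im=None):
    if im is None: im,_=capture(n)
    cv2.imwrite('pics/'+f,im[:,:,::-1])
def proj(n,P):
    c=camera_info(n);R=np.array(c['rotation']);q=R.T@(np.array(P)-c['origin']);q=np.array(c['mtx'])@q;return q[:2]/q[2]
def ray(n,uv,z):
    c=camera_info(n);d=np.array(c['rotation'])@np.linalg.inv(c['mtx'])@np.array([uv[0],uv[1],1.]);o=np.array(c['origin']);return o+d*(z-o[2])/d[2]
def cloud(n,dep):
    c=camera_info(n);v,u=np.mgrid[0:400,0:640];p=np.stack([u*dep,v*dep,dep],-1)@np.linalg.inv(c['mtx']).T
    return p@np.array(c['rotation']).T+c['origin']
E
python3 - <<'E'
from h import *
for n in('scene','top'):
    im,d=capture(n);save(n,n+'0.png',im)
    c=camera_info(n);print(n,np.round(c['origin'],3),np.round(c['rotation'],2).tolist())
    P=cloud(n,d)
    for t in('foot_near','stopper','timer','tweezers','organiser'):
        for r in spotter.masks_of(n,t)[:6]:
            m=r['pixels']&(d>0);q=P[m];print(t,round(r['score'],2),np.round(r['position']),np.round(np.median(q,0),3),np.round(q.min(0),3),np.round(q.max(0),3))
print(telemetry.current_time(),telemetry.current_tool_rot())
E
```

```text
scene [ 1.171 -0.447  0.845] [-2.12, -1.25, 0.46]Traceback (most recent call last):
  File "<stdin>", line 5, in <module>
  File "h.py", line 12, in cloud
    return p@np.array(c['rotation']).T+c['origin']
           ~~~~~~~~~~~~~~~~~~~~~~~~~~~^~~~~~~~~~~~
ValueError: operands could not be broadcast together with shapes (400,640) (3,)
```

```bash
sed -i "s/np.array(c\['rotation'\])/cv2.Rodrigues(np.array(c['rotation'],float))[0]/" h.py
python3 - <<'E'
from h import *
for n in('scene','top'):
    im,d=capture(n);save(n,n+'0.png',im)
    c=camera_info(n);print(n,np.round(c['origin'],3),np.round(c['rotation'],2).tolist())
    P=cloud(n,d)
    for t in('foot_near','stopper','timer','tweezers','organiser'):
        for r in spotter.masks_of(n,t)[:6]:
            m=r['pixels']&(d>0);q=P[m];print(t,round(r['score'],2),np.round(r['position']),np.round(np.median(q,0),3),np.round(q.min(0),3),np.round(q.max(0),3))
print(telemetry.current_time(),telemetry.current_tool_rot())
E
```

```text
scene [ 1.171 -0.447  0.845] [-2.12, -1.25, 0.46]
foot_near 0.42 [306. 182.] [ 0.46  -0.067  0.015] [ 0.438 -0.082 -0.003] [ 0.473 -0.047  0.021]
stopper 0.57 [324. 146.] [0.364 0.051 0.027] [ 0.338  0.041 -0.002] [0.375 0.066 0.034]
timer 0.76 [287. 215.] [ 0.562 -0.178  0.047] [ 0.52  -0.201 -0.001] [ 0.575 -0.146  0.056]
tweezers 0.5 [236. 228.] [ 0.507 -0.293  0.005] [ 0.482 -0.302 -0.003] [ 0.617 -0.282  0.013]
organiser 0.66 [439. 164.] [0.597 0.279 0.037] [ 0.448  0.131 -0.004] [0.702 0.507 0.095]
top [ 0.353 -0.07   1.133] [-1.97, 2.25, -0.23]
foot_near 0.68 [334. 162.] [ 0.666 -0.15   0.017] [ 0.651 -0.166 -0.002] [ 0.687 -0.134  0.023]
foot_near 0.59 [309. 258.] [ 0.451 -0.064  0.016] [ 0.434 -0.082 -0.001] [ 0.469 -0.046  0.023]
timer 0.55 [350. 209.] [ 0.541 -0.171  0.05 ] [ 0.517 -0.2    0.002] [ 0.569 -0.147  0.059]
tweezers 0.71 [404. 228.] [ 0.496 -0.295  0.007] [ 0.491 -0.3   -0.   ] [ 0.535 -0.289  0.011]
organiser 0.72 [148. 218.] [0.592 0.281 0.047] [ 0.481  0.132 -0.007] [0.721 0.448 0.098]
0.65 [5.51262939e-01 3.09284655e+00 1.80592071e-04]
```

View pics/top0.png

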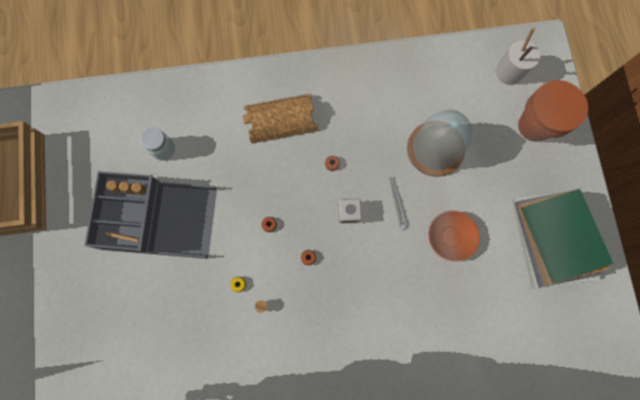

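View pics/scene0.png

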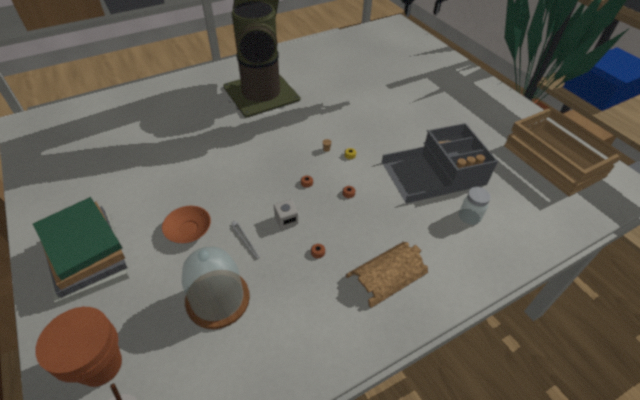

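```bash
python3 - <<'E'
from h import *
im,d=capture('top')
cv2.imwrite('pics/zoom0.png',cv2.resize(im[140:320,75:375,::-1],None,fx=2.6,fy=2.6,interpolation=cv2.INTER_CUBIC))
P=cloud('top',d)
m=spotter.masks_of('top','organiser')[0]['pixels']
X=P[...,0];Y=P[...,1];Z=P[...,2]
roi=(X>.4)&(X<.8)&(Y>.1)&(Y<.5)
w=roi&(Z>.018)&(Z<.036)&(Y<.29)
print(w.sum());q=P[w];print(np.round(q[np.argsort(q[:,1])][::6],3).tolist())
hi=roi&(Z>.07)&m
r=cv2.minAreaRect(P[hi][:,:2].astype(np.float32));print(r,np.round(cv2.boxPoints(r),3))
hsv=cv2.cvtColor(im,cv2.COLOR_RGB2HSV)
for uv in((333,163),(270,225),(309,258),(238,285),(261,307)):
    s=(slice(uv[1]-12,uv[1]+13),slice(uv[0]-12,uv[0]+13))
    k=(hsv[s][...,1]>110)
    v,u=np.nonzero(k);c=(u.mean()+uv[0]-12,v.mean()+uv[1]-12)
    kz=Z[s]>.011;pp=P[s][kz]
    print(uv,np.round(c,1),np.round(ray('top',c,.012),4),np.round(pp.mean(0),4),np.round((pp.min(0)+pp.max(0))/2,4),len(pp))
for t in('stopper','jar','bark','timer'):
  for r in spotter.spot_in('top',t):print(t,r['score'],r['position'],np.round(ray('top',r['position'],.03),3))
E
```

```text
525
[[0.412, 0.1, 0.02], [0.424, 0.104, 0.019], [0.42, 0.106, 0.02], [0.414, 0.111, 0.023], [0.412, 0.116, 0.019], [0.643, 0.137, 0.03], [0.643, 0.141, 0.031], [0.644, 0.146, 0.029], [0.647, 0.15, 0.03], [0.648, 0.155, 0.03], [0.65, 0.161, 0.025], [0.65, 0.167, 0.029], [0.652, 0.169, 0.031], [0.65, 0.171, 0.031], [0.653, 0.174, 0.03], [0.483, 0.176, 0.03], [0.654, 0.18, 0.031], [0.484, 0.183, 0.03], [0.485, 0.185, 0.029], [0.652, 0.187, 0.031], [0.655, 0.192, 0.032], [0.486, 0.195, 0.025], [0.488, 0.197, 0.034], [0.487, 0.2, 0.022], [0.655, 0.202, 0.027], [0.656, 0.206, 0.023], [0.657, 0.208, 0.022], [0.658, 0.211, 0.027], [0.493, 0.214, 0.031], [0.493, 0.216, 0.029], [0.661, 0.219, 0.032], [0.762, 0.223, 0.027], [0.755, 0.224, 0.025], [0.753, 0.224, 0.024], [0.751, 0.225, 0.023], [0.664, 0.226, 0.033], [0.748, 0.227, 0.033], [0.744, 0.228, 0.022], [0.743, 0.229, 0.018], [0.741, 0.23, 0.023], [0.74, 0.231, 0.02], [0.498, 0.232, 0.029], [0.666, 0.234, 0.028], [0.664, 0.236, 0.03], [0.663, 0.238, 0.032], [0.496, 0.239, 0.03], [0.499, 0.241, 0.031], [0.667, 0.243, 0.029], [0.665, 0.244,
[... 1202 characters left out ...]
.012 ] [0.5372 0.0154 0.0351] [ 0.4554 -0.0176  0.5725] 182
(309, 258) [307.9 257.3] [ 0.4521 -0.065   0.012 ] [ 0.451  -0.0644  0.0226] [ 0.4114 -0.0642  0.5719] 186
(238, 285) [237.8 284.2] [0.4125 0.1016 0.012 ] [0.4108 0.099  0.0394] [0.3913 0.0251 0.5719] 197
(261, 307) [260.5 306.1] [0.3571 0.0556 0.012 ] [0.356  0.0515 0.0565] [ 0.3561 -0.0007  0.5786] 126
stopper 0.64 [261.1, 304.9] [0.359 0.052 0.03 ]
stopper 0.52 [440.1, 142.8] [ 0.679 -0.413  0.03 ]
jar 0.81 [156.8, 144.5] [0.764 0.258 0.03 ]
bark 0.91 [280.1, 117.7] [ 0.793 -0.042  0.03 ]
timer 0.75 [157.9, 142.2] [0.77  0.255 0.03 ]
timer 0.67 [350.2, 210.9] [ 0.544 -0.176  0.03 ]
timer 0.17 [308.3, 258.3] [ 0.448 -0.066  0.03 ]
```

View pics/zoom0.png

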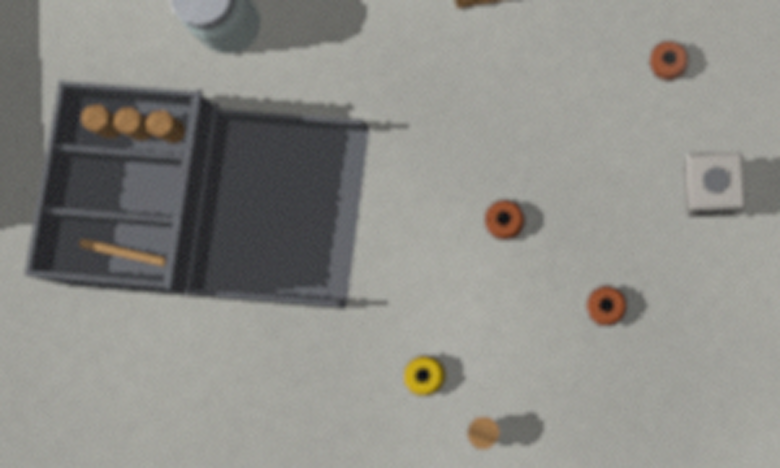

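```bash
cat >> h.py <<'E'
O=np.array([.561,.148]);A=np.radians(77.5)
E_=np.array([np.cos(A),np.sin(A)]);N_=np.array([-E_[1],E_[0]])
def W(b): return O+b[0]*E_+b[1]*N_
def B(w): d=np.array(w)[:2]-O; return np.array([d@E_,d@N_])
def rot(phi): return np.pi*np.array([np.cos(phi/2),np.sin(phi/2),0])
OFF=.018+.011; ZL=.019; ZH=.10
def feet(f=None):
    im,d=capture('top')
    hsv=cv2.cvtColor(im,cv2.COLOR_RGB2HSV)
    k=((hsv[...,1]>120)&((hsv[...,0]<10)|(hsv[...,0]>172))).astype(np.uint8)
    n,l,s,c=cv2.connectedComponentsWithStats(k)
    out=[]
    for i in range(1,n):
        if 25<s[i,4]<300 and s[i,2]<24 and s[i,3]<24:
            x,y,w,h=s[i,:4];cc=(x+w/2-.5,y+h/2-.5);p=ray('top',cc,.010);out.append((np.round(B(p),3).tolist(),np.round(p[:2],3).tolist(),int(s[i,4])))
    if f: cv2.imwrite('pics/'+f,cv2.resize(im[140:320,75:375,::-1],None,fx=2.6,fy=2.6,interpolation=cv2.INTER_CUBIC))
    return out
def push(a,b,gap=.014,speed=.08,lift=True,dry=False):
    """push foot from bay coords a to b"""
    a=np.array(a,float);b=np.array(b,float);u=(b-a)/np.linalg.norm(b-a)
    s=W(a-u*(OFF+gap));e=W(b-u*OFF);phi=np.arctan2(*(e-s)[::-1])
    best=None
    q0=np.array(telemetry.current_qpos())
    for p in(phi,phi+np.pi):
        r=rot(p);q=planner.solve_ik([*s,ZH],r)
        q2=planner.solve_ik([*e,ZL],r)
        if q is None or q2 is None: continue
        c=np.abs(np.array(q)-q0).max()+np.abs(np.array(q2)-q).max()
        if best is None or c<best[0]:best=(c,r,q)
    print('plan',best and (round(best[0],2),np.round(best[2],2)))
    if dry:return
    r=best[1]
    manip.move_pose([*s,ZH],r)
    manip.movel([*s,ZL],None,.15)
    manip.movel([*e,ZL],None,speed)
    print('F',np.round(telemetry.current_ft_force(),1),'tcp',np.round(telemetry.current_eef_pos(),3))
    bk=W(b-u*(OFF+.015)); manip.movel([*bk,ZL],None,.1); manip.movel([*bk,ZH],None,.2)
E
python3 - <<'E'
from h import *
F=feet()
for x in F:print(x)
for a,b in(((-.133,-.009),(.09,0)),((-.231,.06),(.06,.048)),((-.268,-.17),(-.12,-.048)),((-.12,-.048),(.05,-.048))):push(a,b,dry=True)
E
```

```text
([-0.87, -0.378], [0.742, -0.783], 26)
([-0.268, -0.171], [0.669, -0.151], 91)
([-0.135, -0.01], [0.541, 0.014], 60)
([-0.615, -0.012], [0.44, -0.455], 32)
([-0.231, 0.061], [0.452, -0.064], 68)
plan (np.float64(1.66), array([-0.05,  0.38, -0.37,  0.82,  0.  ,  1.7 ]))
plan (np.float64(2.04), array([-0.24,  0.26, -0.56,  0.76,  0.  ,  1.59]))
plan (np.float64(1.94), array([-0.27,  0.66,  0.14,  1.05,  0.  ,  0.83]))
plan (np.float64(1.55), array([-0.04,  0.44, -0.27,  0.86, -0.  ,  1.75]))
```

```bash
python3 - <<'E'
from h import *
set_gripper(0.0,30)
p=W((-.20,-.01));manip.move_pose([*p,.22],rot(A))
push((-.135,-.01),(-.04,-.005))
for x in feet('a1.png'):print(x)
print(telemetry.current_time())
E
```

```text
plan (np.float64(0.48), array([-0.05,  0.38, -0.37,  0.82,  0.  ,  1.68]))
F [-0.2 -0.2 -0.3] tcp [0.552 0.079 0.019]
([-0.864, -0.378], [0.743, -0.777], 74)
([-0.268, -0.171], [0.669, -0.151], 93)
([-0.231, 0.059], [0.453, -0.064], 84)
7.7333
```

View pics/a1.png

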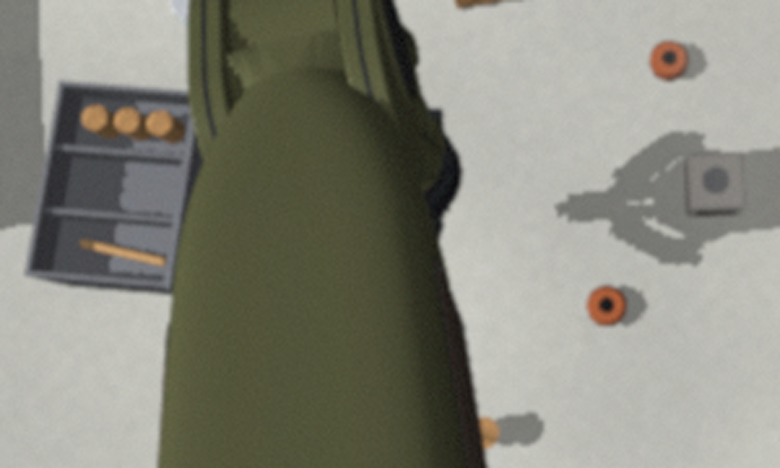

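```bash
python3 - <<'E'
from h import *
p=W((-.274,.06));manip.move_pose([*p,.12],rot(A))
for x in feet('a2.png'):print(x)
save('scene','s2.png');save('wrist','w2.png')
print(telemetry.current_time())
E
```

```text
([-0.268, -0.171], [0.669, -0.151], 95)
([-0.039, -0.002], [0.554, 0.11], 61)
8.7083
```

View pics/a2.png

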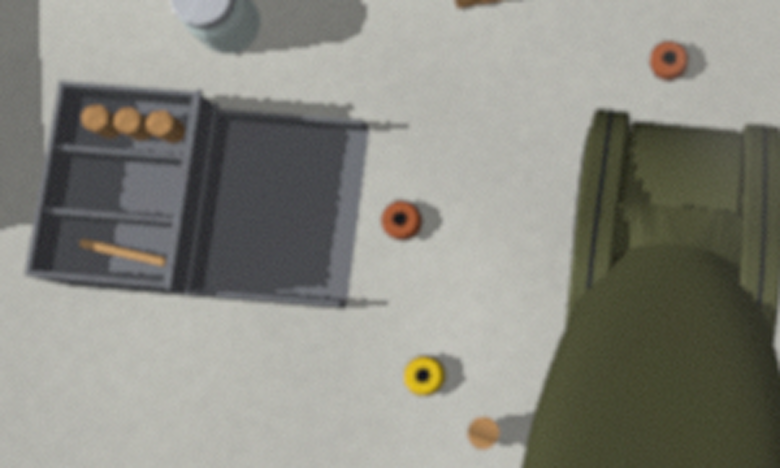

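View pics/w2.png

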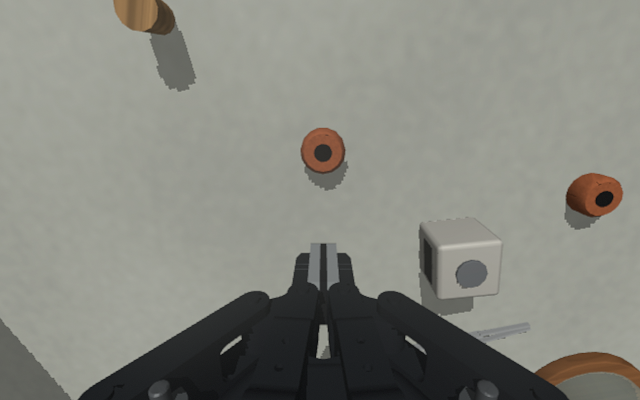

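```bash
python3 - <<'E'
from h import *
push((-.039,-.002),(.09,-.002))
push((-.231,.06),(-.07,.045))
p=W((-.30,-.12));manip.move_pose([*p,.15],rot(A))
for x in feet('a3.png'):print(x)
print(telemetry.current_time())
E
```

```text
plan (np.float64(0.58), array([ 0.12,  0.4 , -0.33,  0.84, -0.  ,  1.91]))
F [0.2 0.2 0.2] tcp [0.576 0.207 0.019]
plan (np.float64(0.92), array([-0.24,  0.26, -0.56,  0.75,  0.  ,  1.65]))
F [ 0.9  0.4 -0.6] tcp [0.493 0.062 0.019]
([-0.87, -0.343], [0.707, -0.776], 32)
([0.09, -0.001], [0.582, 0.236], 86)
([-0.069, 0.047], [0.501, 0.09], 71)
([-0.612, -0.004], [0.432, -0.45], 31)
19.225
```

View pics/a3.png

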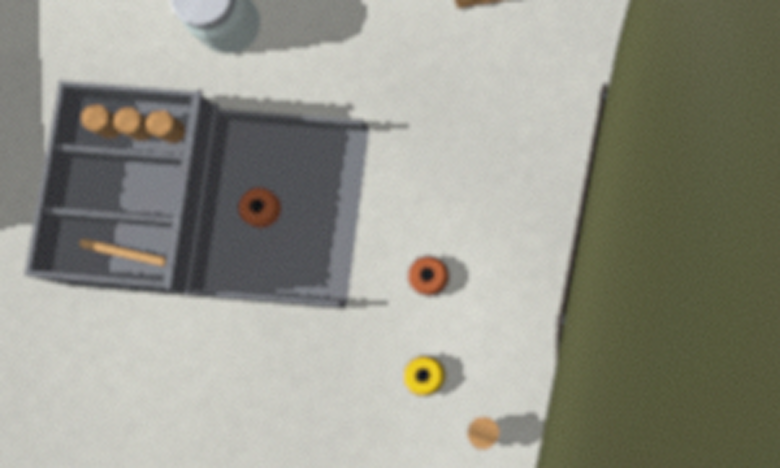

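```bash
python3 - <<'E'
from h import *
push((-.069,.047),(.05,.042),speed=.06)
p=W((-.28,-.1));manip.move_pose([*p,.15],rot(A))
push((-.268,-.171),(-.10,-.042))
p=W((-.30,-.12));manip.move_pose([*p,.15],rot(A))
for x in feet('a4.png'):print(x)
print(telemetry.current_time())
E
```

```text
plan (np.float64(0.67), array([ 0.1 ,  0.32, -0.47,  0.79,  0.  ,  1.93]))
F [ 0.2 -0.4  0.3] tcp [0.523 0.178 0.019]
plan (np.float64(1.14), array([-0.27,  0.66,  0.14,  1.05,  0.  ,  0.87]))
F [ 0.6 -0.9  0.4] tcp [0.593 0.015 0.019]
([-0.824, -0.42], [0.793, -0.747], 39)
([-0.87, -0.339], [0.704, -0.775], 28)
([-0.097, -0.041], [0.58, 0.044], 55)
([0.09, -0.001], [0.582, 0.236], 79)
([0.049, 0.042], [0.531, 0.205], 79)
31.4
```

View pics/a4.png

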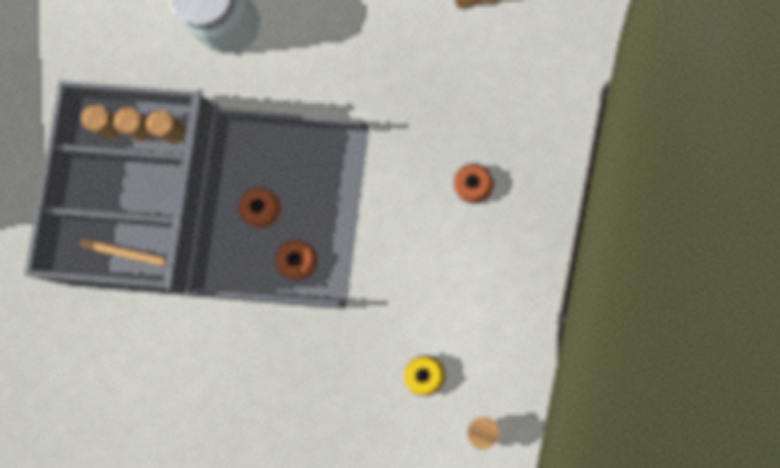

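```bash
python3 - <<'E'
from h import *
push((-.097,-.041),(.05,-.042),speed=.06)
p=W((-.30,-.12));manip.move_pose([*p,.18],rot(A))
for x in feet('a5.png'):print(x)
save('scene','s5.png')
for c in('scene','top'):
  capture(c)
  for t in('timer','stopper','tweezers'):
    for r in spotter.spot_in(c,t)[:2]:print(c,t,np.round(r['score'],2),np.round(r['position']))
print(telemetry.current_time())
E
```

```text
plan (np.float64(0.54), array([ 0.  ,  0.43, -0.28,  0.86,  0.  ,  1.8 ]))
F [-0.8  0.4  0.4] tcp [0.606 0.159 0.019]
([-0.854, -0.384], [0.751, -0.769], 34)
([0.052, -0.039], [0.611, 0.19], 76)
([0.09, -0.001], [0.582, 0.236], 85)
([0.054, 0.044], [0.529, 0.211], 50)
scene timer 0.89 [289. 213.]
scene stopper 0.54 [324. 143.]
top stopper 0.57 [262. 307.]
top tweezers 0.55 [174. 219.]
38.2833
```

View pics/a5.png

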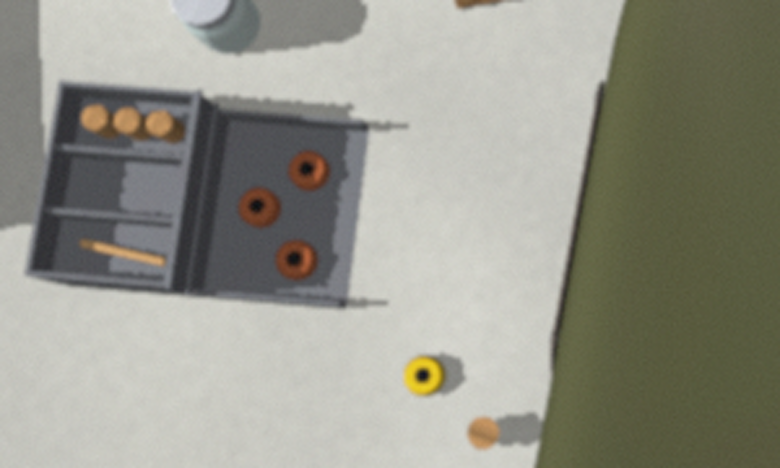

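View pics/s5.png

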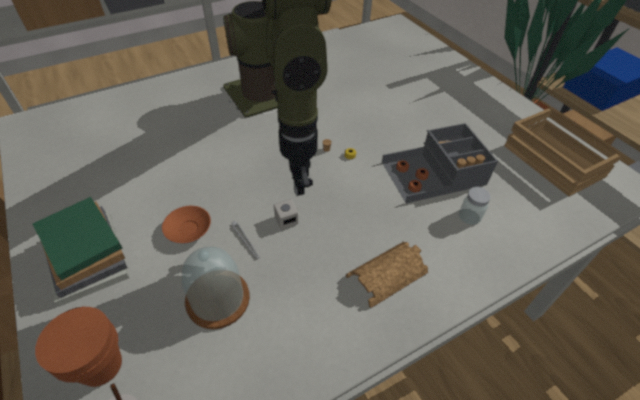

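All three feet stand flat well inside the bay (zoomed top view, around 308,170, 259,206 and 295,259). The timer, stopper and tweezers look unmoved in the scene view, and the hand is high and clear.

```bash
python3 - <<'E'
from h import *
workorder.sign_off();print(telemetry.current_time())
E
```

```text
the job is handed in; nothing more can be done
the job is handed in; nothing more can be done
```

With closed fingers, I swept all three pot feet along the shelf into the organiser's bay and handed the job in at about 38 s of the 66 s allowed. The sign-off reports no verdict.

**Feet:** My last top-camera check put them well inside the bay (x 16–130 mm, y ±80 mm). All three look flat in the pictures.

| Foot | x into bay (mm) | y across bay (mm) |
|---|---|---|
| foot_mid | 90 | −1 |
| foot_near | about 50 | 42–44 |
| foot_far | 52 | −39 |

**Robot:** The wrist force read under about 2 N at the end of each push. The hand finished raised and clear of everything.

**Bystanders:** I compared the final scene picture with the first one by eye, and none of them looks moved.
- **Timer and stopper:** the scene-camera network put them within about 3 px of their starting positions.
- **Tweezers:** these rest on the by-eye check only. The last network pass missed them in the scene view and wrongly marked the organiser in the top view.
- **Timer in the top view:** it was not found there, because the arm covers it.

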